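# Wake and zero the bar scale

## Task

Get the bar scale ready to pour into the glass on its pan: with the fingertips lightly press the large round key down and keep it there for about half a second, let it come up, then do the same with the long bar key, and draw the hand back at least a hand's breadth (10 cm) from the keys. Touch neither of the other two keys nor any other part of the scale, and leave the glasses and everything else on the cart where they stand.

Things in the scene. Friction and masses are not known exactly. Their poses are not given: they have to be found in the camera images.
- scale: Low bar scale, fixed. Black housing 240 (x) x 200 (y) x 30 mm tall. Four keys stand in a row along its y, 85 mm to -x of the origin (the side nearest the robot), 46 mm apart, in any order. Behind them a steel pan, x -15 to +115 mm, y -90 to +90 mm, top 44 mm above the cart, carries a tumbler. Origin: underside centre, on the cart top; z up; yaw within 0.3 rad
- key_strip (a point): Middle of the key row, on the flat top of the scale housing, 30 mm above the cart; axes as the scale's
- round_key: Key of the scale: the wake key: the LARGE ROUND one, a steel disc 26 mm across. Origin in its middle on the housing top (30 mm above the cart), axes as the scale's; the body does not move, its cap does. It sits on a thin flat black square, 40 mm
- round_key_top (a point): Middle of the flat top of round_key's cap, which stands 11 mm above the housing (41 mm above the cart) when not pressed; moves with the cap
- round_key_cap (a joint): How far round_key is pressed straight down, m: 0 up, 0.006 fully down (still 5 mm proud of the housing). Springs back; about 0.7 N to start, 3 N at 3 mm, 5.5 N at the bottom, then it is rigid. It counts as pressed beyond 3 mm
- bar_key: Key of the scale: the zero key: the LONG BAR one, steel, 36 mm along the scale's x and 12 mm along its y. Origin in its middle on the housing top (30 mm above the cart), axes as the scale's; the body does not move, its cap does. It sits on a thin flat black square, 40 mm
- bar_key_top (a point): Middle of the flat top of bar_key's cap, which stands 11 mm above the housing (41 mm above the cart) when not pressed; moves with the cap
- bar_key_cap (a joint): How far bar_key is pressed straight down, m: 0 up, 0.006 fully down (still 5 mm proud of the housing). Springs back; about 0.7 N to start, 3 N at 3 mm, 5.5 N at the bottom, then it is rigid. It counts as pressed beyond 3 mm
- cross_key: Key of the scale: a decoy to leave alone: steel plus-shaped key, arms 27 mm long and 9 mm wide. Origin in its middle on the housing top (30 mm above the cart), axes as the scale's; the body does not move, its cap does. It sits on a thin flat black square, 40 mm
- cross_key_top (a point): Middle of the flat top of cross_key's cap, which stands 11 mm above the housing (41 mm above the cart) when not pressed; moves with the cap
- cross_key_cap (a joint): How far cross_key is pressed straight down, m: 0 up, 0.006 fully down (still 5 mm proud of the housing). Springs back; about 0.7 N to start, 3 N at 3 mm, 5.5 N at the bottom, then it is rigid. It counts as pressed beyond 3 mm
- dot_key: Key of the scale: a decoy to leave alone: small round steel key, 13 mm across. Origin in its middle on the housing top (30 mm above the cart), axes as the scale's; the body does not move, its cap does. It sits on a thin flat black square, 40 mm
- dot_key_top (a point): Middle of the flat top of dot_key's cap, which stands 11 mm above the housing (41 mm above the cart) when not pressed; moves with the cap
- dot_key_cap (a joint): How far dot_key is pressed straight down, m: 0 up, 0.006 fully down (still 5 mm proud of the housing). Springs back; about 0.7 N to start, 3 N at 3 mm, 5.5 N at the bottom, then it is rigid. It counts as pressed beyond 3 mm
- tumbler_on_pan: Faceted clear crystal tumbler, 80 mm across the rim, 85 mm tall, loose, standing on the scale's pan (top 129 mm above the cart). Origin: centre of its underside, 130 to 150 mm from the key row. Leave alone
- tumbler_beside: The same kind of tumbler standing on the cart at the scale's -y side. Origin: centre of its underside. Leave alone
- jigger: Steel double-cone jigger, 46 mm across, 85 mm tall, on the cart at the scale's +y side. Origin: centre of its underside. Leave alone
- ice_bucket: Insulated steel ice bucket with latched lid, 188 mm across (224 over its side handles), 229 mm tall with the lid knob, on the robot's right. Origin: centre of its underside. Leave alone
- tongs: Steel ice tongs lying flat, 190 mm long, 45 mm wide, 10 mm tall, on the robot's left. Origin: mid-length, on the cart top, x along their length. Leave alone
- olive_dish: White ceramic dish, 100 mm across, 35 mm tall, on the robot's left. Origin: centre of its underside. Leave alone
- shaker: Steel cocktail shaker, 84 mm across, 205 mm tall, far right. Origin: centre of its underside. Leave alone

How it is judged (in metres and radians):
On the way, in this order (a step that is already met when the one before it is completed fails the run):
1. The large round key is held down by the fingertips (beyond 3 mm, 0.3 s) while the bar key is up (value of joint round_key_cap above 0.003 m and contact force between the fingers and round_key above 0.5 N and value of joint bar_key_cap below 0.001 m), for 0.3 s.
2. Then the long bar key is held down by the fingertips (beyond 3 mm, 0.3 s) while the round key is up (value of joint bar_key_cap above 0.003 m and contact force between the fingers and bar_key above 0.5 N and value of joint round_key_cap below 0.001 m), for 0.3 s.
At the end, for the whole second after the job is handed in: All four keys are up (under 1 mm), the tool centre is more than 9 cm from the middle of the key row, and every loose thing stands at rest and upright within 10 mm of where it began (value of joint each of round_key_cap, bar_key_cap, cross_key_cap, dot_key_cap below 0.001 m and distance between the grasp point and key_strip above 0.09 m and distance of each of tumbler_on_pan, tumbler_beside, jigger, ice_bucket, tongs, olive_dish, shaker from where it was at the start of the episode below 0.01 m and linear speed of each of tumbler_on_pan, tumbler_beside, jigger, ice_bucket, tongs, olive_dish, shaker below 0.02 m/s and angle between each of tumbler_on_pan, tumbler_beside, jigger, ice_bucket, tongs, olive_dish, shaker's own z axis and vertical below 0.1 rad); the robot touches nothing.
It fails at once if The round key or the bar key is pressed with more than 20 N (contact force between the fingers and round_key above 20 N or contact force between the fingers and bar_key above 20 N).
It fails at once if One of the two other keys is touched (contact force between the fingers and cross_key above 0.5 N or value of joint any of cross_key_cap, dot_key_cap above 0.001 m or contact force between the fingers and dot_key above 0.5 N).
It fails at once if The housing or pan of the scale is touched (contact force between any of the fingers, the arm and scale above 0.5 N).
It fails at once if A bystander is moved (10 mm), lifted or tipped (distance of any of tumbler_on_pan, tumbler_beside, jigger, ice_bucket, tongs, olive_dish, shaker from where it was at the start of the episode above 0.01 m or angle between any of tumbler_on_pan, tumbler_beside, jigger, ice_bucket, tongs, olive_dish, shaker's own z axis and vertical above 0.2 rad).
It also fails if it takes over 42 s, if anything falls off the work surface, if the arm or the gripper's body presses on something with over 40 N, if the wrist force passes 120 N, or if a joint passes its speed limit or range.

## Robot

A 6-joint arm with a two-finger parallel gripper is mounted at the origin on the work surface. World frame = base frame: x ahead of the robot, y to its left, z up, the work surface at z = 0. Lengths are in m, angles in degrees, forces in N, time in s.
With the tool pointing down it reaches from about 0.375 to 0.9 m from the base axis. Payload 3.1 kg.
Tool frame: the origin (TCP) lies between the finger pads, 19 mm behind the fingertips; this is the grasp point; z points along the fingers, y is the line along which they close (so a half turn about z gives the same grasp; the last joint's range is limited). The gripper opens to 87 mm and grips with 3 to 60 N. Pads are 19 mm wide; open, the fingers measure 117 mm over their backs; the gripper's body (75 mm by 190 mm) begins 51 mm behind the grasp point.
Start: joints at [52.855, 30.224, 82.088, -0, 67.689, -10.227], TCP at [0.283, 0.557, 0.241] pointing down, gripper open.
Joint ranges: [-176.69, 176.69], [-43.24, 126.21], [12.49, 139.97], [-82, 262], [0, 151.66], [-163.58, 163.58]. Speed limits (degrees/s): [159.86, 159.86, 180, 180, 180, 180].

## Interface

Orientations are given as a 3x3 rotation matrix whose columns are the frame's x, y, z axes.
In Python, from rig import readout, cams, bot gives the robot as it stands.
- The arm moves only by the shell command python3 -m inch 'ROWS'. ROWS is JSON, a list of rows, each a list of 5 numbers: the shift along the world's x, y, z in cm, then the turn about the world's z in degrees, then the finger opening in cm, from 0 to 8.7. In form: [[dx, dy, dz, twist, fingers], ...]. A call has 1 to 10 rows; each row is the pose to reach, as a shift and turn from the pose commanded when the call began; what a row does not reach only later rows make up. A row lasts 1/12 s, in which the tool goes at most 41.7 mm and 7.16 degrees, less where a joint would pass 70% of its speed; a pose out of reach is approached as far as the arm can. A call with a gripper value outside its range is refused whole. The fingers move at their own pace and stop on an object; the grip force is fixed at half the most. Time passes only in rows, so rows that repeat a pose let the fingers close. It gives the time, the measured TCP pose, the force, the opening and the grip force at its end, in the units of the state.
- readout.read_state(): the state, without advancing time (a new reading comes with each control period).
- cams.capture(name): name is "scene" or "top" or "wrist"; returns a dict with "image" (384x512x3 uint8, blue, green, red), "intrinsics" (3x3 intrinsics, pixels), "k1" (the pictures are not rectified: a ray, as slopes to the right and down, at radius r is drawn at 1 + k1 r^2 times it, then the intrinsics apply), "xyz" and "rotation" of the camera in the world; the wrist camera has in their place "tool_from_camera" (4x4, takes a point from camera to tool coordinates, whose origin is the TCP and whose axes are the flange's). Camera axes: x right, y down, z forward; pixel columns grow to the right and rows downward; lengths in m; the calibration is good to about 2 mm. A picture is of the moment at which its call begins: read the wrist's pose just before it. There is no depth.
- bot.hand_in(): hands the job in; it is judged then, once.
The state is a dict: "time_s": time; "joint_positions": joint angles; "qvel": joint speeds; "tau": joint torques, N m; "position": TCP position; "tcp_rot": TCP orientation; "force": force on the tool from outside, world axes, zero at the start; "moment": the same for the moment, N m; "opening": opening from 0.0 (shut) to 1.0 (fully open); "grasp_force": force on a finger pad.
Only numpy, scipy, OpenCV 4.12 (cv2) and the standard library are available. Lean on these libraries where they do the work, as an engineer would, in place of code of your own. Each camera call takes 0.05 s, during which the arm holds its last target. There are 200 camera calls.

## Working session

There is one attempt and no reset: what is moved stays moved. The work goes in short steps, Python scripts to look and compute and a shell command to move; the robot and the scene stay as the last step left them, time stands still between calls to the robot, and variables do not carry over. Pictures are saved under pics/ and viewed, at most 10 in all, crops included, and the job is handed in when it is done.

```bash
mkdir -p pics
python3 - <<'E'
from rig import readout, cams
import cv2
s=readout.read_state();print(s['time_s'],s['position'],s['tcp_rot'],s['force'],s['opening'])
for n in ['scene','top']:
    c=cams.capture(n);cv2.imwrite(f'pics/{n}0.png',c['image']);print(n,c['intrinsics'],c['k1'],c['xyz'],c['rotation'])
E
```

```text
0.0 [0.28249582 0.55675329 0.24028227] [[-8.91669610e-01  4.52685025e-01 -1.25462720e-03]
 [ 4.52686629e-01  8.91668055e-01 -1.70166058e-03]
 [ 3.48394739e-04 -2.08527198e-03 -9.99997765e-01]] [-0.01101218 -0.36294341  0.15968002] 1.0017265021404036
scene [[473.42412323   0.         264.91222566]
 [  0.         473.42412323 191.25334311]
 [  0.           0.           1.        ]] 0.024852722124653864 [0.98358277 0.51484848 1.15080991] [[-0.80075782  0.51653138 -0.30328575]
 [ 0.59883085  0.67873764 -0.42510801]
 [-0.01373017 -0.52202543 -0.8528194 ]]
top [[458.97421125   0.         251.63453545]
 [  0.         458.97421125 184.72602399]
 [  0.           0.           1.        ]] -0.17324984319459752 [ 0.41853383 -0.03810639  1.42081445] [[ 2.00066874e-03 -9.93960191e-01  1.09722995e-01]
 [-9.99844987e-01 -6.89084752e-05  1.76067591e-02]
 [-1.74928568e-02 -1.09741212e-01 -9.93806252e-01]]
```

View pics/top0.png

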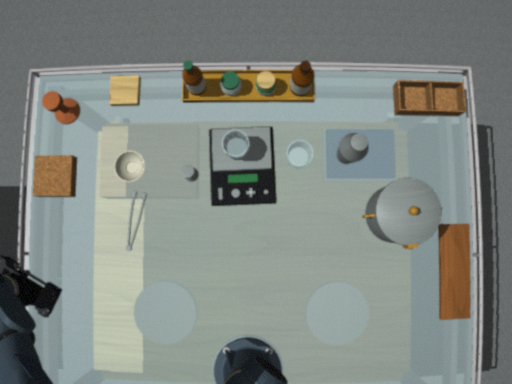

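View pics/scene0.png

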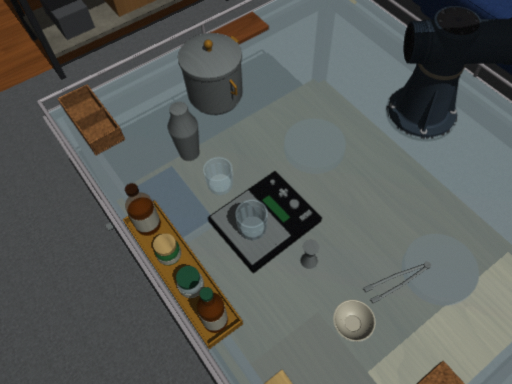

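The top view shows the keys, from +y to -y: bar (221,193), round (236,193), cross (251,192), dot (266,191). The tumbler is on the pan at (235,145). Next I'll measure the key positions.

```bash
cat > h.py <<'E'
import numpy as np, cv2
from rig import readout, cams
def rays(uv,c,R):
    K=c['intrinsics'];d=(np.atleast_2d(uv)-K[:2,2])/K[0,0];s=d.copy()
    for _ in range(20): s=d/(1+c['k1']*(s**2).sum(1,keepdims=True))
    return np.c_[s,np.ones(len(s))]@R.T
def onplane(uv,c,z,p=None,R=None):
    p=c['xyz'] if p is None else p; R=c['rotation'] if R is None else R
    r=rays(uv,c,R);return p+r*((z-p[2])/r[:,2])[:,None]
def wrist():
    s=readout.read_state();c=cams.capture('wrist');T=np.array(c['tool_from_camera'])
    R=np.array(s['tcp_rot']);return c,np.array(s['position'])+R@T[:3,3],R@T[:3,:3],s
def blobs(img,roi,th,amin):
    x0,y0,x1,y1=roi;g=img[y0:y1,x0:x1].astype(int)
    m=((g.min(2)>th)).astype('uint8')
    n,l,st,ce=cv2.connectedComponentsWithStats(m)
    return [(ce[i]+[x0,y0],st[i]) for i in range(1,n) if st[i][4]>=amin]
E
python3 - <<'E'
from h import *
c=cams.capture('top')
for ce,st in blobs(c['image'],(214,184,272,201),90,5): print('top',ce.round(1),st[2:],onplane(ce,c,.041).round(4))
for q in [(209,128),(270,126),(275,203),(212,205)]: print(q,onplane(q,c,.03).round(4))
print('tumbler rim',onplane((236,143),c,.129).round(3),'jig',onplane((190,172),c,.085).round(3),'tb',onplane((299,153),c,.085).round(3))
c=cams.capture('scene')
for ce,st in blobs(c['image'],(264,174,316,224),110,5): print('scene',ce.round(1),st[2:],onplane(ce,c,.041).round(4))
E
```

```text
top [219.9 193. ] [ 5 12 40] [[0.5458 0.0823 0.041 ]]
top [235.2 192.7] [ 9  9 59] [[0.5466 0.036  0.041 ]]
top [250.1 192. ] [ 9  9 47] [[ 0.5489 -0.009   0.041 ]]
top [265.4 191.4] [ 4  4 15] [[ 0.5506 -0.0553  0.041 ]]
(209, 128) [[0.7496 0.1195 0.03  ]]
(270, 126) [[ 0.7553 -0.0701  0.03  ]]
(275, 203) [[ 0.5163 -0.0845  0.03  ]]
(212, 205) [[0.51   0.1071 0.03  ]]
tumbler rim [[0.682 0.03  0.129]] jig [[0.604 0.168 0.085]] tb [[ 0.66  -0.154  0.085]]
scene [290.1 175.2] [3 4 8] [[ 0.5011 -0.0377  0.041 ]]
scene [297.7 184.3] [11 17 46] [[ 0.5032 -0.0014  0.041 ]]
scene [300.1 177.6] [3 4 7] [[ 0.4837 -0.0146  0.041 ]]
scene [307.7 192.2] [10 13 47] [[0.4973 0.035  0.041 ]]
scene [312.3 200.4] [ 7  6 18] [[0.5042 0.0628 0.041 ]]
```

Key spacing comes out at 46 mm, as it should, and the scale yaw is about 2°. I'll move to a hover with the fingers shut and the tool's y along the key row, which keeps the wide gripper body clear of the tumbler.

```bash
python3 -m inch '[[4,-7,0,7,0],[6,-11,0,14,0],[8,-15,0,21,0],[10,-19,0,28.9,0],[12,-22.5,0,28.9,0],[14,-26,0,28.9,0],[16,-30,0,28.9,0],[18,-34,0,28.9,0],[20,-37.5,0,28.9,0],[22,-41,0,28.9,0]]'; python3 -m inch '[[2,-4,0,0,0],[3,-7,0,0,0],[3,-8,0,0,0],[3,-8,0,0,0],[3,-8,0,0,0]]'
python3 - <<'E'
from h import *
c,p,R,s=wrist();cv2.imwrite('pics/w0.png',c['image']);print(s['time_s'],s['position'],s['tcp_rot'].round(4),s['force'],p,s['opening'])
for k,q in [('round',(.5466,.036,.041)),('bar',(.5458,.0823,.041))]:
    v=R.T@(np.array(q)-p);print(k,c['intrinsics'][:2,:2]@(v[:2]/v[2])+c['intrinsics'][:2,2])
E
```

```text
time_s: 1.03
position: [0.4756, 0.1955, 0.2413]
tcp_rot: [[-0.999, -0.035, -0.0], [-0.035, 0.999, 0.0], [0.0, 0.0, -1.0]]
force: [1.2, 0.9, 0.3]
opening: 0.329
grasp_force: 0.0
time_s: 1.45
position: [0.5046, 0.1175, 0.241]
tcp_rot: [[-0.999, -0.033, -0.001], [-0.033, 0.999, 0.001], [0.001, 0.001, -1.0]]
force: [-0.2, 0.3, 0.1]
opening: 0.016
grasp_force: 0.0
1.45 [0.50461005 0.11748054 0.2409959 ] [[-9.995e-01 -3.290e-02 -1.400e-03]
 [-3.290e-02  9.995e-01  8.000e-04]
 [ 1.400e-03  9.000e-04 -1.000e+00]] [-0.23454346  0.29892371  0.14410327] [0.43911765 0.1151859  0.38448542] 0.016154451158530474
round [184.68226528 202.56816004]
bar [224.47922253 203.13496804]
```

View pics/w0.png

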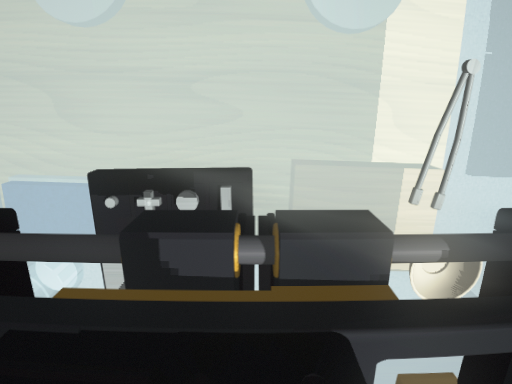

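The wrist view shows dot (111,202), cross (149,202), round (187,201) and bar (226,198), about 2 mm from the prediction. Next I'll refine those positions and check where the fingertips project.

Run:
```python
from h import *
c,p,R,s=wrist();print(c['intrinsics'][0],c['k1'])
for ce,st in blobs(c['image'],(98,180,246,212),90,15): print(ce.round(1),st,onplane(ce,c,.041,p,R).round(4))
T=np.array(c['tool_from_camera']);K=c['intrinsics']
for q in [(0,0,0),(0,.015,.019),(0,-.015,.019),(0,.06,.019),(0,.095,-.051),(.0375,0,-.051),(0,0,-.03)]:
    v=np.linalg.inv(T)@np.r_[q,1];print(q,(K[:2,:2]@(v[:2]/v[2])+K[:2,2]).round(0),v[2].round(3))
cv2.imwrite('pics/w1.png',cv2.resize(c['image'][160:340,90:430],None,fx=2.3,fy=2.3,interpolation=2))
```

```text
[308.04296628   0.         256.10377691] -0.06628206081840193
[224.8 197.4] [121   6  12  24 272] [[0.5387 0.0835 0.041 ]]
[148.  202.2] [ 38  11  25  20 260] [[ 0.5478 -0.0068  0.041 ]]
[186.  202.1] [ 77  13  23  17 301] [[0.546  0.0381 0.041 ]]
[110.3 201.8] [  6  17  14  11 121] [[ 0.5489 -0.0523  0.041 ]]
(0, 0, 0) [256. 244.] 0.155
(0, 0.015, 0.019) [283. 230.] 0.174
(0, -0.015, 0.019) [229. 230.] 0.174
(0, 0.06, 0.019) [362. 230.] 0.174
(0, 0.095, -0.051) [533. 307.] 0.106
(0.0375, 0, -0.051) [256. 202.] 0.097
(0, 0, -0.03) [256. 275.] 0.126
```

View pics/w1.png

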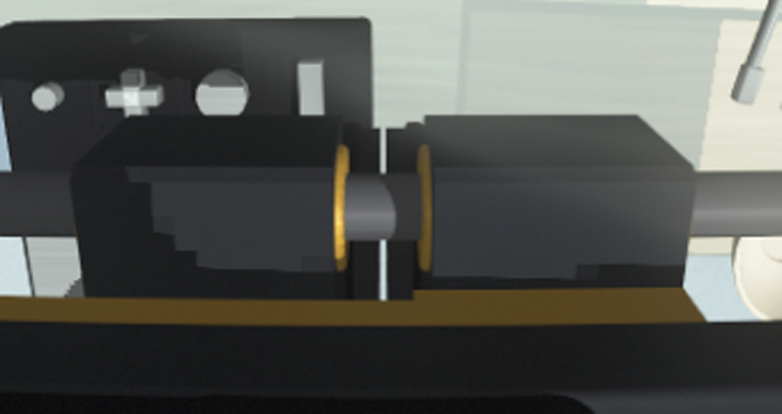

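Averaging both views, round is at about (0.546, 0.037) and bar at about (0.545, 0.083). I'll read the pose before moving.

```bash
python3 -m inch '[[0,0,0,0,0],[0,0,0,0,0]]'
```

```text
time_s: 1.72
position: [0.5047, 0.1189, 0.2413]
tcp_rot: [[-0.999, -0.037, -0.0], [-0.037, 0.999, 0.0], [0.0, 0.0, -1.0]]
force: [0.3, -0.1, -0.0]
opening: 0.003
grasp_force: 0.0
```

```bash
python3 -m inch '[[2,-3,0,0,0],[3.5,-6,-2,0,0],[4.1,-8.2,-5,0,0],[4.1,-8.2,-8,0,0],[4.1,-8.2,-11,0,0],[4.1,-8.2,-14,0,0],[4.1,-8.2,-14.5,0,0],[4.1,-8.2,-14.5,0,0],[4.1,-8.2,-14.5,0,0]]'
python3 - <<'E'
from h import *
c,p,R,s=wrist();cv2.imwrite('pics/w2.png',c['image']);print(s['position'],s['force'])
c=cams.capture('scene');cv2.imwrite('pics/s2.png',cv2.resize(c['image'][130:280,190:390],None,fx=4,fy=4,interpolation=2))
E
```

```text
time_s: 2.47
position: [0.5469, 0.036, 0.097]
tcp_rot: [[-0.999, -0.036, 0.001], [-0.036, 0.999, -0.0], [-0.001, -0.0, -1.0]]
force: [1.2, 0.5, 0.8]
opening: 0.004
grasp_force: 0.0
[0.54685881 0.03601201 0.0969569 ] [1.21285721 0.53113029 0.7828591 ]
```

View pics/w2.png

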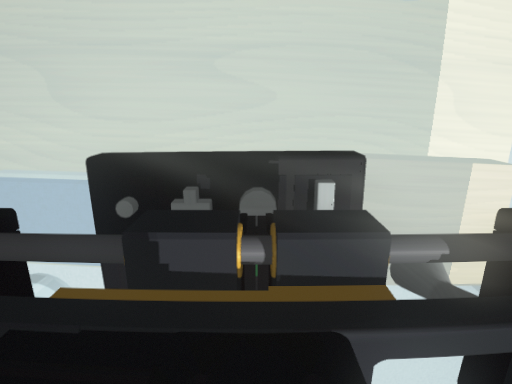

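View pics/s2.png

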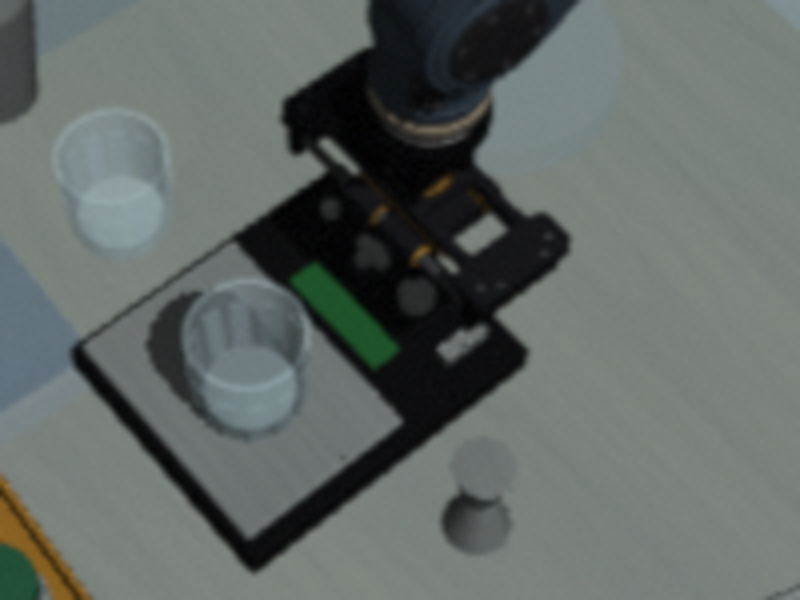

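The wrist view shows the round key at col 257, on the finger centreline (256), with the bar key at col 325. The scene view shows the gripper body clear of the pan tumbler. Now I'll descend.

```bash
python3 -m inch '[[0,0.1,-1.5,0,0],[0,0.1,-2.5,0,0],[0,0.1,-3.2,0,0],[0,0.1,-3.4,0,0],[0,0.1,-3.4,0,0],[0,0.1,-3.4,0,0],[0,0.1,-3.4,0,0]]'
```

```text
time_s: 3.15
position: [0.5466, 0.0363, 0.0627]
tcp_rot: [[-0.999, -0.035, 0.001], [-0.035, 0.999, -0.0], [-0.001, -0.0, -1.0]]
force: [-0.8, -0.1, 0.1]
opening: 0.007
grasp_force: 0.0
```

```bash
python3 -m inch '[[0,0,-0.15,0,0],[0,0,-0.3,0,0],[0,0,-0.4,0,0],[0,0,-0.4,0,0],[0,0,-0.4,0,0]]'
```

```text
time_s: 3.57
position: [0.5467, 0.0363, 0.0584]
tcp_rot: [[-0.999, -0.035, 0.001], [-0.035, 0.999, -0.0], [-0.001, -0.0, -1.0]]
force: [-0.1, 0.8, 2.4]
opening: 0.003
grasp_force: 0.9
```

```bash
python3 -m inch '[[0,0,-0.1,0,0],[0,0,-0.2,0,0],[0,0,-0.28,0,0],[0,0,-0.28,0,0],[0,0,-0.28,0,0],[0,0,-0.28,0,0],[0,0,-0.28,0,0],[0,0,-0.28,0,0]]'
```

```text
time_s: 4.23
position: [0.5467, 0.0363, 0.0556]
tcp_rot: [[-0.999, -0.035, 0.001], [-0.035, 0.999, -0.0], [-0.001, -0.0, -1.0]]
force: [0.6, -0.3, 3.9]
opening: 0.008
grasp_force: 2.1
```

```bash
python3 -m inch '[[0,0,-0.02,0,0],[0,0,-0.02,0,0],[0,0,-0.02,0,0],[0,0,-0.02,0,0]]'; python3 -m inch '[[0,0,1,0,0],[0,0,2.5,0,0],[0,0,2.8,0,0],[-0.1,2.4,2.8,0,0],[-0.2,4.65,2.8,0,0],[-0.2,4.65,2.8,0,0],[-0.2,4.65,1.5,0,0],[-0.2,4.65,0.75,0,0],[-0.2,4.65,0.75,0,0],[-0.2,4.65,0.75,0,0]]'
```

```text
time_s: 4.57
position: [0.5466, 0.0363, 0.0554]
tcp_rot: [[-0.999, -0.035, 0.001], [-0.035, 0.999, -0.0], [-0.001, -0.0, -1.0]]
force: [1.3, 0.1, 4.0]
opening: 0.004
grasp_force: 2.2
time_s: 5.4
position: [0.5433, 0.0825, 0.062]
tcp_rot: [[-0.999, -0.034, -0.003], [-0.034, 0.999, 0.0], [0.003, 0.0, -1.0]]
force: [0.0, -0.3, 0.5]
opening: 0.004
grasp_force: 0.0
```

```bash
python3 -m inch '[[0,0,-0.15,0,0],[0,0,-0.3,0,0],[0,0,-0.4,0,0],[0,0,-0.4,0,0],[0,0,-0.4,0,0]]'
```

```text
time_s: 5.82
position: [0.5446, 0.0826, 0.059]
tcp_rot: [[-0.999, -0.034, 0.001], [-0.034, 0.999, -0.0], [-0.001, -0.0, -1.0]]
force: [-0.7, -1.1, 1.3]
opening: 0.004
grasp_force: 0.6
```

```bash
python3 -m inch '[[0,0,-0.1,0,0],[0,0,-0.2,0,0],[0,0,-0.3,0,0],[0,0,-0.36,0,0],[0,0,-0.36,0,0],[0,0,-0.36,0,0],[0,0,-0.36,0,0],[0,0,-0.36,0,0],[0,0,-0.36,0,0],[0,0,-0.36,0,0]]'; python3 -m inch '[[0,0,0,0,0],[0,0,0,0,0]]'
```

```text
time_s: 6.65
position: [0.5446, 0.0827, 0.0553]
tcp_rot: [[-0.999, -0.035, 0.001], [-0.035, 0.999, -0.0], [-0.001, -0.0, -1.0]]
force: [1.1, -4.1, 5.1]
opening: 0.006
grasp_force: 2.2
time_s: 6.82
position: [0.5446, 0.0827, 0.0552]
tcp_rot: [[-0.999, -0.035, 0.001], [-0.035, 0.999, -0.0], [-0.001, -0.0, -1.0]]
force: [-0.1, -3.8, 4.1]
opening: 0.002
grasp_force: 2.2
```

```bash
python3 -m inch '[[0,0,1,0,0],[0,0,4,0,0],[0,0,8,0,0],[0,0,12,0,0],[0,0,15,0,0],[0,0,15,0,0],[0,0,15,0,0],[0,0,15,0,0]]'
python3 - <<'E'
from h import *
c=cams.capture('top');a=cv2.imread('pics/top0.png');d=cv2.absdiff(c['image'],a).max(2)
n,l,st,ce=cv2.connectedComponentsWithStats((d>25).astype('uint8'))
for i in range(1,n):
    if st[i][4]>4: print(st[i])
cv2.imwrite('pics/t3.png',np.hstack([cv2.resize(x[110:215,160:290],None,fx=3,fy=3,interpolation=2) for x in (a,c['image'])]))
E
```

```text
time_s: 7.48
position: [0.5429, 0.0835, 0.2045]
tcp_rot: [[-0.999, -0.035, -0.002], [-0.035, 0.999, 0.001], [0.002, 0.001, -1.0]]
force: [-0.6, -0.3, -0.9]
opening: 0.003
grasp_force: 0.0
[201  63   7   2   8]
[201  67   4   2   5]
[234  67   6   2   6]
[241  67   5   2   7]
[259  67   5   3   6]
[267  67   6   3  11]
[277  66   6   4  11]
[286  67   5   3   7]
[322  67   3   3   5]
[326  67   5   3   7]
[332  67   9   4  14]
[348  67   3   2   5]
[401  68   8   3   8]
[410  68   7   3   9]
[424  69   5   3   6]
[74 71  3  2  5]
[78 71  7  2  8]
[86 71  6  3  9]
[261  71   4   4   8]
[121  75   6   6  13]
[257  74  18  14  64]
[110  76   4   3   7]
[322  77   5   9  14]
[371  77   5   7  12]
[470  76   2   4   5]
[ 30  78  11  70 233]
[106  78   6   7  11]
[116  78   4   3   6]
[107  78  31  26 180]
[136  78   2   3   6]
[146  79   5   5  13]
[328  78   4   5  10]
[365  78   5   7  14]
[142  80   4   3   5]
[317  80   3   4   5]
[375  81   9   6  15]
[387  80   4   3   6]
[67 83  5  2  6]
[91 83  3  4  5]
[99 82  5  7 11]
[155  82   4   3   5]
[160  82   5   6  14]
[259  82   7   6  
[... 5243 characters left out ...]
0 285   2   5   6]
[335 288   4   4   6]
[316 291   3   4   5]
[319 290   5   4   8]
[350 295   4   4   7]
[361 296   5   5   7]
[480 296   2   7  10]
[311 302   4   2   5]
[323 306   5   3   7]
[474 306   2   6   7]
[  0 308  13  19  97]
[480 311   2   7   8]
[324 315   3   3   5]
[319 316   5   3   6]
[328 319   4   4   7]
[310 322   5   6   7]
[325 323   2   4   6]
[340 322   5   3   5]
[315 325   4   7   9]
[358 325   4   3   5]
[480 328   2   6   6]
[319 331   2   4   5]
[358 332   4   3   5]
[473 333   3   8  10]
[  0 335   3   5   7]
[330 335   5   4   6]
[479 339   2   7   8]
[267 363  22  21 155]
[241 368  20   8  67]
[255 371  19  13 126]
[ 58 379   4   2   5]
[228 382   3   2   5]
```

View pics/t3.png

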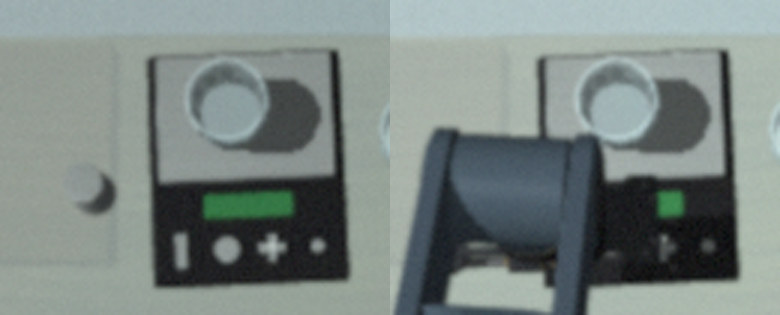

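The pan tumbler hasn't moved. I'll draw back and check the jigger and the rest.

```bash
python3 -m inch '[[-3,0,2,0,0],[-6,0,3,0,0],[-9,0,3,0,0],[-12,0,3,0,0],[-14,0,3,0,0],[-14,0,3,0,0],[-14,0,3,0,0],[-14,0,3,0,0]]'
python3 - <<'E'
from h import *
c=cams.capture('top');a=cv2.imread('pics/top0.png')
cv2.imwrite('pics/t4.png',np.hstack([cv2.resize(x[110:215,160:290],None,fx=3,fy=3,interpolation=2) for x in (a,c['image'])]))
print(cv2.phaseCorrelate(*[np.float32(x[160:185,178:203].mean(2)) for x in (a,c['image'])]))
E
```

```text
time_s: 8.2
position: [0.4051, 0.0829, 0.2345]
tcp_rot: [[-0.999, -0.034, -0.0], [-0.034, 0.999, 0.0], [0.0, 0.0, -1.0]]
force: [0.4, -0.3, 0.1]
opening: 0.007
grasp_force: 0.0
((0.6298208001970682, 0.4798634847081402), 0.9523598892211914)
```

View pics/t4.png

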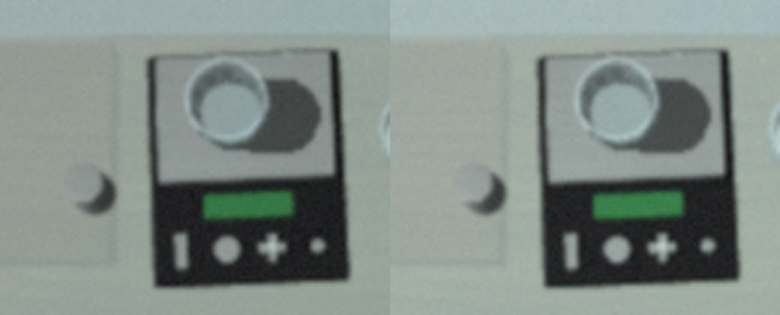

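Before and after match: jigger, tumbler and keys are all in place, and the hand is over 20 cm from the keys. Handing in.

```bash
python3 -c "
from rig import bot
print(bot.hand_in())"
```

```text
the job is handed in; nothing more can be done
None
```

I pressed and held the round key and then the bar key, each to about 4.5 mm at 4–5 N by the arm's own readings. The hand is drawn back over 20 cm, everything around the scale looks unmoved in the top view, and the job is handed in with no verdict returned. One unexplained reading: a sideways force of about 4 N while holding the bar key, gone once I lifted.

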